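# Change over the reel rack at the tying bench

### The job

Change the reel rack over for the next batch: the empty reel comes off the middle spindle and goes into the blue tray, the tall reel goes on the spindle next to the guide eye, the thin flat reel on the spindle at the opposite end, and the wide-bore reel between those two on the middle spindle, all three upright and right down on the plate. On top of the wide-bore reel goes the centring cone, narrow end down, pressed only lightly into the bore until it seats straight and centres the reel on its spindle, without forcing it. Leave the parts case where it is, and leave everything standing released and still.

Things in the scene. Friction and masses are not known exactly. Their poses are not given: they have to be found in the camera images.
- rack: Fixed grey steel plate 290 x 80 x 8 mm with 3 upright spindles and a guide eye (white ring in a steel bracket, top 74 mm above bench), at any yaw. Origin: plate underside below the MIDDLE spindle; +x runs along the row to the guide eye. Spindles at x = +90 (next to the eye), 0, -90 mm; eye at +150. Spindles: 12 mm diameter, tip 53 mm above bench, tapering to 4 mm over the top 10 mm.
- tall_reel: The tall reel: a full reel with brown cardboard flanges, 52 mm in diameter, 60 mm tall, with a 22 mm bore right through; 0.18 kg. Stands upright on the bench. Origin: centre of its underside, z up along its axis.
- wide_reel: The wide-bore reel: a full reel with grey flanges, 66 mm in diameter, 36 mm tall, with a big 36 mm bore right through, so it is loose on a spindle until the cone centres it; 0.20 kg. Stands upright on the bench. Origin: centre of its underside, z up along its axis.
- thin_reel: The thin flat reel: a full reel with grey flanges that show six round dark spots from above, 58 mm in diameter, 26 mm tall, with a 22 mm bore right through; 0.12 kg. Stands upright on the bench. Origin: centre of its underside, z up along its axis.
- empty_reel: The empty reel: bare grey plastic, two flanges 62 mm in diameter and 5 mm thick on a 32 mm core, 46 mm tall, 22 mm bore; 0.05 kg. At the start it stands on the rack's middle spindle, resting on the plate. It can be lifted by its upper flange. Origin: centre of its underside, z up along its axis.
- cone: White centring cone, 46 mm tall, on its narrow end: taper from 24 mm diameter at the bottom to 44 mm at 24 mm up, above it a round grip 36 mm in diameter (24 to 46 mm up). A 17 mm hole runs through for the spindle. 0.06 kg. A push of 5 N seats it in the wide-bore reel, about 14 mm deep, its underside 22 mm above the reel's. Origin: centre of the underside (narrow end), z up.
- tray: Fixed open blue plastic tray for empty reels, 150 (x) x 130 (y) mm outside, 35 mm high, walls and floor 4 mm. Origin: centre of its underside, z up.
- case: Bystander: closed flat parts case, grey with a clear lid, 150 x 120 x 38 mm. Origin: centre of its underside. Leave it alone.
There are look-alikes about, which are no part of the job. What is shaped like the empty_reel but yellow is not meant. What is shaped like the wide_reel but yellow is not meant.

How it is judged:
At the end, for the whole second after the job is handed in: Tall reel on the guide-eye spindle, thin on the opposite end (10 mm off at most), wide-bore in the middle (8 mm), all upright, on the plate within 4 mm; cone seated in it (underside 16-26 mm above the reel's, axes within 5 mm); empty reel in the tray; all released, at rest (x of tall_reel in the frame of rack between 0.08 and 0.1 m and y of tall_reel in the frame of rack between -0.01 and 0.01 m and z of each of tall_reel, thin_reel, wide_reel in the frame of rack below 0.012 m and angle between each of tall_reel, thin_reel, wide_reel, cone's own z axis and vertical below 0.1 rad and x of thin_reel in the frame of rack between -0.1 and -0.08 m and y of thin_reel in the frame of rack between -0.01 and 0.01 m and horizontal distance between wide_reel and rack below 0.008 m and horizontal distance between cone and wide_reel below 0.005 m and z of cone in the frame of wide_reel between 0.016 and 0.026 m and x of empty_reel in the frame of tray between -0.07 and 0.07 m and y of empty_reel in the frame of tray between -0.06 and 0.06 m and z of empty_reel in the frame of tray below 0.042 m and linear speed of each of tall_reel, thin_reel, wide_reel, cone, empty_reel below 0.02 m/s); the robot touches nothing.
It fails at once if the cone is jammed into the reel (contact forces summed over 60 N, a push of about 30 N) (contact force between cone and wide_reel above 60 N).
It fails at once if the parts case is disturbed (over 20 mm) (distance of case from where it was at the start of the episode above 0.02 m).
It also fails if it takes over 115 s, if anything falls off the work surface, if the arm or the gripper's body presses on something with over 40 N, if the wrist force passes 120 N, or if a joint passes its speed limit or range.

### The arm

A 6-joint arm with a two-finger parallel gripper is mounted at the origin on the work surface. World frame = base frame: x ahead of the robot, y to its left, z up, the work surface at z = 0. Lengths are in m, angles in rad, forces in N, time in s.
With the tool pointing down it reaches from about 0.35 to 0.775 m from the base axis. Payload 7.3 kg.
Tool frame: the origin (TCP) lies where the fingers leave the gripper's body, on its centre line; the fingertips stand 66 mm ahead of it and the grasp point (between the pads) lies 47 mm ahead of it (robot.tips_ahead is the distance from the TCP to the fingertips, in m); z points along the fingers, y is the line along which they close (so a half turn about z gives the same grasp; the last joint's range is limited). The gripper opens to 92 mm and grips with 3 to 60 N. Pads are 19 mm wide; open, the fingers measure 130 mm over their backs; the gripper's body (75 mm by 190 mm) begins 47 mm behind the grasp point.
Start: joints at [-1.487, 0.342, 1.524, -0, 1.275, -0.146], TCP at [0.12, -0.511, 0.292] pointing down, gripper open.
Joint ranges: [-2.53, 2.53], [-0.77, 2.02], [0.04, 2.7], [-1, 4.14], [0.28, 2.66], [-3.11, 3.11]. Speed limits (rad/s): [2.57, 2.57, 3.14, 3.14, 3.14, 3.14].

### API

Orientations are given as [roll, pitch, yaw] about the fixed x, y, z axes, in that order (R = Rz(yaw) Ry(pitch) Rx(roll)).
In Python, from cell import robot gives the robot as it stands.
- The arm moves only by the shell command python3 -m inch 'ROWS' [FORCE]. ROWS is a JSON object of lists of equal length, an entry for each row: "travel": the shift along the tool's x, y, z in mm, a list of three; "turn": the turn about the tool's z in units of 5 degrees (1.0 is 5 degrees); "claw": the closure, from -1 (fully open) to 1 (shut). A call has 1 to 12 rows; each row is the pose to reach, as a shift and turn from the pose commanded when the call began, along the tool's axes at that moment; what a row does not reach only later rows make up. A row lasts 1/10 s, in which the tool goes at most 50 mm and 8.59 degrees, less where a joint would pass 70% of its speed; a pose out of reach is approached as far as the arm can. A call with a gripper value outside its range is refused whole. The fingers move at their own pace and stop on an object; FORCE is the grip in N (left out, the last holds). Time passes only in rows, so rows that repeat a pose let the fingers close. It gives the time, the measured TCP pose, the force, the opening and the grip force at its end, in the units of the state.
- robot.observe(): the state, without advancing time (a new reading comes with each control period).
- robot.read_camera(name): name is "scene" or "top"; returns a dict with "pixels" (420x560x3 uint8, red, green, blue), "fx", "fy", "cx", "cy" (pixels), "cam_to_world" (4x4, takes a point from camera to world coordinates). Camera axes: x right, y down, z forward; pixel columns grow to the right and rows downward; lengths in m; the calibration is good to about 2 mm. A picture is of the moment at which its call begins. There is no depth.
- robot.hand_in(): hands the job in; it is judged then, once.
The state is a dict: "time": time; "qpos": joint angles; "qvel": joint speeds; "joint_efforts": joint torques, N m; "tool_pos": TCP position; "tool_rot": TCP orientation; "contact_force": force on the tool from outside, world axes, zero at the start; "torque": the same for the moment, N m; "opening": finger opening in m; "grip_force": force on a finger pad.
Only numpy, scipy, OpenCV 4.12 (cv2) and the standard library are available. Lean on these libraries where they do the work, as an engineer would, in place of code of your own. Each camera call takes 0.05 s, during which the arm holds its last target. There are 200 camera calls.

## Working session

There is one attempt and no reset: what is moved stays moved. The work goes in short steps, Python scripts to look and compute and a shell command to move; the robot and the scene stay as the last step left them, time stands still between calls to the robot, and variables do not carry over. Pictures are saved under pics/ and viewed, at most 14 in all, crops included, and the job is handed in when it is done.

```bash
mkdir -p pics; ls; python3 - <<'E'
from cell import robot
import cv2,numpy as np
print(robot.observe())
for n in("scene","top"):
    c=robot.read_camera(n); cv2.imwrite(f"pics/{n}0.png",cv2.resize(c["pixels"][:,:,::-1],(800,600),interpolation=cv2.INTER_CUBIC)); print(n,c["fx"],c["fy"],c["cx"],c["cy"],c["cam_to_world"])
    np.save(f"pics/{n}0.npy",c["pixels"])
E
```

```text
pics
{'time': 0.0, 'qpos': array([-1.48699319e+00,  3.42705172e-01,  1.52504316e+00, -1.78598950e-05,
        1.27539359e+00, -1.45981739e-01]), 'qvel': array([ 3.16835601e-04,  1.13129463e-04,  2.05993644e-04, -1.28359807e-03,
        5.50436346e-05, -1.83526921e-03]), 'joint_efforts': array([ 6.48721107e-04, -4.31244063e+01, -2.44215757e+01,  7.18913111e-02,
        5.58936386e-02, -1.33045824e-04]), 'tool_pos': array([ 0.11957804, -0.51087353,  0.29154487]), 'tool_rot': array([-3.14005738e+00, -2.08465692e-04,  2.29789924e-01]), 'contact_force': array([ 0.01988016,  0.6351981 , -0.15378719]), 'torque': array([ 0.00817044, -0.01412358, -0.00885823]), 'grip_force': 0.0, 'opening': 0.09208426457269567}
scene 511.49708924475397 511.49708924475397 279.86003690275663 206.15389336516907 [[-0.75588526  0.49003456 -0.43417002  0.99390521]
 [ 0.65467861  0.57159784 -0.49464313  0.56870909]
 [ 0.00577842 -0.65813528 -0.75287753  0.95125853]
 [ 0.          0.          0.          1.        ]]
top 483.3061155531144 483.3061155531144 282.8341396174531 207.47854283096908 [[-3.08267162e-03 -9.99364201e-01  3.55202816e-02  4.28314503e-01]
 [-9.99995213e-01  3.07129347e-03 -3.74888022e-04  9.53028530e-03]
 [ 2.65556460e-04 -3.55212672e-02 -9.99368885e-01  1.12991991e+00]
 [ 0.00000000e+00  0.00000000e+00  0.00000000e+00  1.00000000e+00]]
```

View pics/scene0.png

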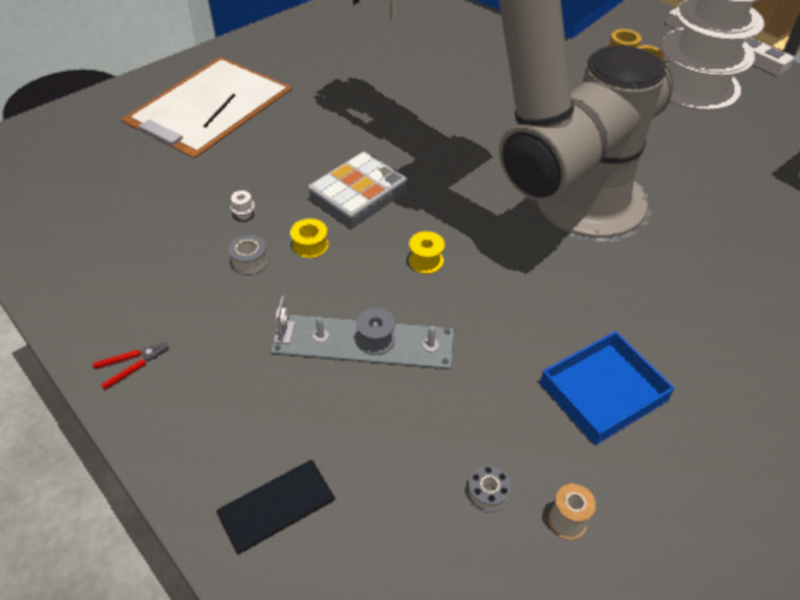

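View pics/top0.png

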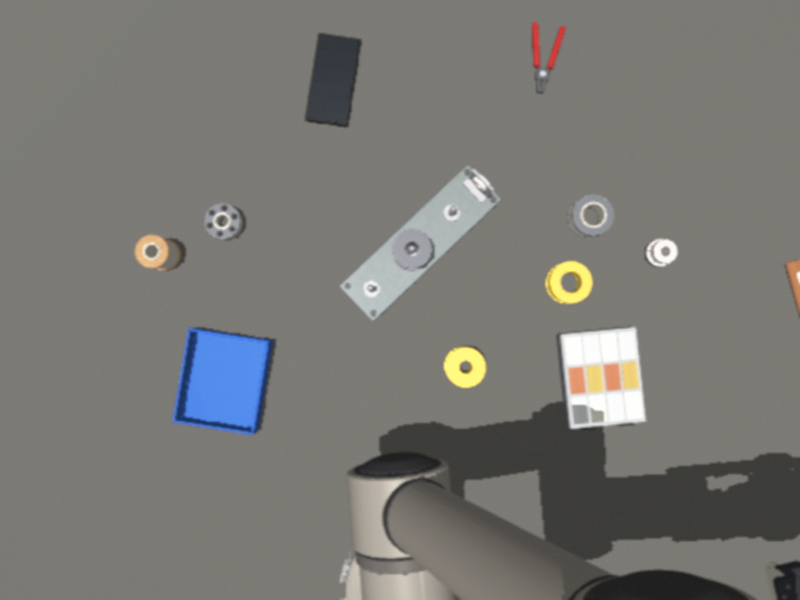

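The top view shows the rack (raw/1.43 px): eye end at (480,185), middle spindle (413,250), tall reel (152,250), thin (222,221), wide (593,215), cone (662,252), tray (223,381). I'll enlarge these crops.

```bash
python3 - <<'E'
import cv2,numpy as np
p=np.load("pics/top0.npy")[:,:,::-1]
def crop(u,v,w,h,s):
    c=cv2.resize(p[v:v+h,u:u+w],None,fx=s,fy=s,interpolation=cv2.INTER_CUBIC)
    for i in range(0,w,10): cv2.putText(c,str(u+i),(i*s,9),0,.33,(0,255,255),1); cv2.line(c,(i*s,10),(i*s,h*s),(0,255,255) if 0 else (90,90,60),1)
    for i in range(0,h,10): cv2.putText(c,str(v+i),(0,i*s+4),0,.33,(0,255,255),1); cv2.line(c,(20,i*s),(w*s,i*s),(90,90,60),1)
    return c
cv2.imwrite("pics/rackc.png",crop(235,112,120,116,5))
a=[crop(u,v,50,40,7) for u,v in((85,158),(130,135),(390,130),(440,157))]
cv2.imwrite("pics/reelc.png",np.vstack([np.hstack(a[:2]),np.hstack(a[2:])]))
E
```

```text
(no output)
```

View pics/rackc.png

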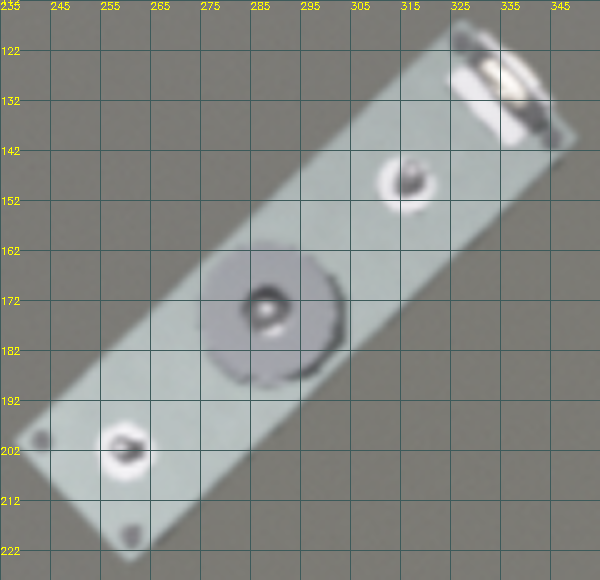

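View pics/reelc.png

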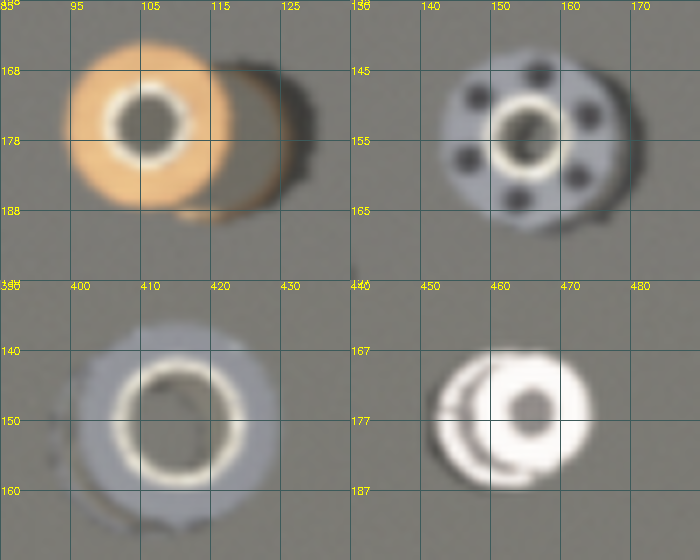

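The rack crop puts the spindles at about (316.4,148.8) and (260.2,202.2), with the empty reel's top centre at (289.2,174.6). The reel tops sit at tall (106.1,175.9), thin (155.3,154.9), wide (415.7,150.1) and cone (466,176.1).

```bash
cat > h.py <<'E'
import numpy as np, cv2, sys
from cell import robot
from scipy.spatial.transform import Rotation as R
def world(c,u,v,z):
    T=np.array(c["cam_to_world"]); d=T[:3,:3]@[(u-c["cx"])/c["fx"],(v-c["cy"])/c["fy"],1]
    return T[:3,3]+d*(z-T[2,3])/d[2]
def proj(c,p):
    T=np.array(c["cam_to_world"]); q=T[:3,:3].T@(np.array(p)-T[:3,3]); return q[0]/q[2]*c["fx"]+c["cx"],q[1]/q[2]*c["fy"]+c["cy"]
def go(x,y,z,yaw):
    "travel mm in tool axes and turn units to bring TCP there"
    s=robot.observe(); M=R.from_euler('xyz',s["tool_rot"]); d=M.inv().apply(np.array([x,y,z])-s["tool_pos"])*1000
    dy=(yaw-s["tool_rot"][2]+np.pi)%(2*np.pi)-np.pi
    print("travel",d.round(1),"turn",round(-np.degrees(dy)/5,2),"t",s["time"])
E
python3 - <<'E'
from h import *
c=robot.read_camera("top")
P=dict(eye=(316.4,148.8,.009),opp=(260.2,202.2,.009),empty=(289.2,174.6,.054),tall=(106.1,175.9,.06),thin=(155.3,154.9,.026),wide=(415.7,150.1,.036),cone=(466,176.1,.046),tray=(156.6,266.3,.035))
W={k:world(c,u-.5,v-.5,z) for k,(u,v,z) in P.items()}
for k,w in W.items(): print(k,w.round(4))
m=(W['eye']+W['opp'])/2; d=W['eye']-W['opp']; print("mid",m,np.linalg.norm(d),np.arctan2(d[1],d[0]))
# scene cross-check: predicted pixels x 1/0.7
s=robot.read_camera("scene")
for k,w in W.items(): print(k,(np.array(proj(s,w))*800/560).round(1))
go(m[0],m[1],.2,np.arctan2(d[1],d[0])+np.pi)
E
```

```text
eye [ 0.6059 -0.0684  0.009 ]
opp [0.4817 0.0628 0.009 ]
empty [ 0.5411 -0.0042  0.054 ]
tall [0.5388 0.4024 0.06  ]
thin [0.5903 0.3025 0.026 ]
wide [ 0.598  -0.2924  0.036 ]
cone [ 0.5373 -0.402   0.046 ]
tray [0.3364 0.2956 0.035 ]
mid [ 0.54384501 -0.0028054   0.009     ] 0.18064034433642284 -0.8126739718171068
eye [320.6 334.8]
opp [431.  343.9]
empty [375.8 320.5]
tall [576.5 500.8]
thin [491.1 483.1]
wide [246.6 246.9]
cone [241.  196.3]
tray [605.7 376.6]
travel [ 528.9 -398.1   92.2] turn -24.05 t 0.2
```

```bash
python3 -m inch '{"travel":[[529,-398,90],[529,-398,90],[529,-398,90],[529,-398,90],[529,-398,90],[529,-398,90],[529,-398,90],[529,-398,90],[529,-398,90],[529,-398,90],[529,-398,90],[529,-398,90]],"turn":[-24,-24,-24,-24,-24,-24,-24,-24,-24,-24,-24,-24],"claw":[-1,-1,-1,-1,-1,-1,-1,-1,-1,-1,-1,-1]}' 20
python3 -c "
from h import *
print(robot.observe()['qpos']);go(.5411,-.0042,.2,2.329)"
```

```text
time: 1.4
tool_pos: [0.5018, -0.053, 0.2111]
tool_rot: [-3.142, 0.0, 2.036]
contact_force: [1.1, -1.1, 0.0]
opening: 0.0914
grip_force: 0.0
[-2.57157955e-01  3.88062984e-01  1.69891190e+00 -2.11987410e-04
  1.05446493e+00 -7.22481989e-01]
travel [26.  57.  11.1] turn -3.35 t 1.4
```

```bash
python3 -m inch '{"travel":[[26,57,11],[26,57,11],[26,57,11],[26,57,11],[26,57,11],[26,57,11]],"turn":[-3.3,-3.3,-3.3,-3.3,-3.3,-3.3],"claw":[-1,-1,-1,-1,-1,-1]}'
python3 - <<'E'
from h import *
go(.5411,-.0042,.106,2.329)
c=robot.read_camera("top");np.save("pics/top1.npy",c["pixels"])
E
```

```text
time: 2.0
tool_pos: [0.5399, -0.0075, 0.2008]
tool_rot: [3.141, 0.0, 2.314]
contact_force: [-0.3, 0.2, -0.3]
opening: 0.0916
grip_force: 0.0
travel [ 1.7  3.1 94.8] turn -0.17 t 2.0
```

```bash
python3 -m inch '{"travel":[[2,3,40],[2,3,70],[2,3,94],[2,3,94],[2,3,94],[2,3,94],[2,3,94],[2,3,94],[2,3,94],[2,3,94]],"turn":[0,0,0,0,0,0,0,0,0,0],"claw":[-1,-1,-1,-1,0,1,1,1,1,1]}' 15
python3 -m inch '{"travel":[[0,0,-20],[0,0,-50],[0,0,-90],[0,0,-90],[0,0,-90]],"turn":[0,0,0,0,0],"claw":[1,1,1,1,1]}'
python3 - <<'E'
from h import *
go(.3364,.2956,.2,2.329)
E
```

```text
time: 3.05
tool_pos: [0.5416, -0.0029, 0.1072]
tool_rot: [3.141, 0.001, 2.318]
contact_force: [-0.9, 0.0, 6.9]
opening: 0.0602
grip_force: 14.7
time: 3.55
tool_pos: [0.5413, -0.0028, 0.197]
tool_rot: [3.141, 0.001, 2.318]
contact_force: [0.2, 0.1, -0.5]
opening: 0.06
grip_force: 14.7
travel [358.2  52.4  -3.5] turn -0.13 t 3.55
```

```bash
python3 -m inch '{"travel":[[358,52,0],[358,52,0],[358,52,0],[358,52,0],[358,52,0],[358,52,0],[358,52,0],[358,52,0],[358,52,0],[358,52,0],[358,52,0],[358,52,0]],"turn":[0,0,0,0,0,0,0,0,0,0,0,0],"claw":[1,1,1,1,1,1,1,1,1,1,1,1]}'
python3 -m inch '{"travel":[[0,0,40],[0,0,70],[0,0,85],[0,0,90],[0,0,90],[0,0,90],[0,0,90],[0,0,90],[0,0,90],[0,0,60],[0,0,0],[0,0,0]],"turn":[0,0,0,0,0,0,0,0,0,0,0,0],"claw":[1,1,1,1,1,-1,-1,-1,-1,-1,-1,-1]}'
python3 - <<'E'
from h import *
go(.5388,.4024,.16,2.329)
c=robot.read_camera("scene");cv2.imwrite("pics/s2.png",cv2.resize(c["pixels"][:,:,::-1],(800,600)))
E
```

```text
time: 4.75
tool_pos: [0.3369, 0.2941, 0.1961]
tool_rot: [-3.141, 0.0, 2.316]
contact_force: [0.1, 0.4, -0.6]
opening: 0.0593
grip_force: 14.8
time: 5.95
tool_pos: [0.3378, 0.2963, 0.2008]
tool_rot: [3.134, 0.002, 2.318]
contact_force: [0.4, 0.3, 0.1]
opening: 0.0917
grip_force: 0.0
travel [-58.7 219.2  42.6] turn -0.13 t 5.95
```

View pics/s2.png

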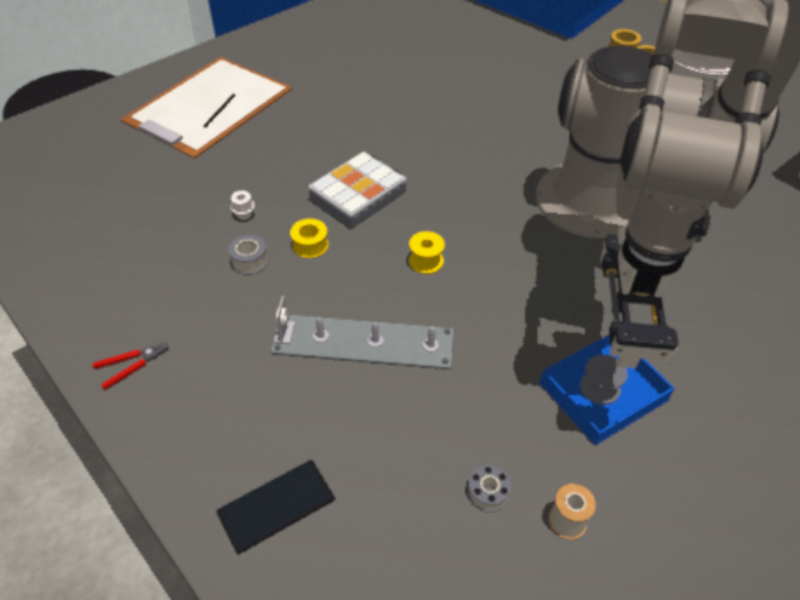

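The empty reel stands in the tray at (603,380), and all three spindles are free. Tall reel next.

```bash
python3 -m inch '{"travel":[[-59,219,40],[-59,219,40],[-59,219,40],[-59,219,40],[-59,219,40],[-59,219,40],[-59,219,40],[-59,219,40],[-59,219,40]],"turn":[0,0,0,0,0,0,0,0,0],"claw":[-1,-1,-1,-1,-1,-1,-1,-1,-1]}' 25
python3 -c "
from h import *
go(.5388,.4024,.095,2.329)"
```

```text
time: 6.9
tool_pos: [0.5361, 0.4004, 0.1567]
tool_rot: [-3.141, -0.0, 2.318]
contact_force: [0.5, 0.3, 0.2]
opening: 0.0916
grip_force: 0.0
travel [-0.4  3.4 61.7] turn -0.13 t 6.9
```

```bash
python3 -m inch '{"travel":[[0,2,30],[0,2,62],[0,2,62],[0,2,62],[0,2,62],[0,2,62],[0,2,62],[0,2,62],[0,2,62],[0,2,62],[0,2,62]],"turn":[0,0,0,0,0,0,0,0,0,0,0],"claw":[-1,-1,-1,-1,0,1,1,1,1,1,1]}' 25
python3 -m inch '{"travel":[[0,0,-20],[0,0,-50],[0,0,-90],[0,0,-90],[0,0,-90],[0,0,-90]],"turn":[0,0,0,0,0,0],"claw":[1,1,1,1,1,1]}'
python3 - <<'E'
from h import *
go(.6059,-.0684,.19,2.329)
E
```

```text
time: 8.0
tool_pos: [0.5385, 0.4021, 0.0946]
tool_rot: [3.141, 0.0, 2.318]
contact_force: [-0.2, -0.2, 2.0]
opening: 0.0519
grip_force: 25.0
time: 8.6
tool_pos: [0.5376, 0.4015, 0.1825]
tool_rot: [-3.138, -0.001, 2.318]
contact_force: [-0.2, 0.5, -2.3]
opening: 0.0514
grip_force: 25.0
travel [-391.2 -269.2   -6.9] turn -0.13 t 8.6
```

```bash
python3 -m inch '{"travel":[[-391,-269,-7],[-391,-269,-7],[-391,-269,-7],[-391,-269,-7],[-391,-269,-7],[-391,-269,-7],[-391,-269,-7],[-391,-269,-7],[-391,-269,-7],[-391,-269,-7],[-391,-269,-7],[-391,-269,-7]],"turn":[0,0,0,0,0,0,0,0,0,0,0,0],"claw":[1,1,1,1,1,1,1,1,1,1,1,1]}'
python3 -c "
from h import *
go(.6059,-.0684,.104,2.329)"
```

```text
time: 9.8
tool_pos: [0.6059, -0.0678, 0.1896]
tool_rot: [-3.14, -0.003, 2.316]
contact_force: [1.0, 1.0, -2.1]
opening: 0.0517
grip_force: 25.0
travel [-0.7 -0.2 85.6] turn -0.15 t 9.8
```

```bash
python3 - <<'E'
from h import *
c=robot.read_camera("scene");p=c["pixels"][:,:,::-1]
cv2.imwrite("pics/s3.png",cv2.resize(p[170:270,160:320],(800,500),interpolation=cv2.INTER_CUBIC))
E
```

```text
(no output)
```

View pics/s3.png

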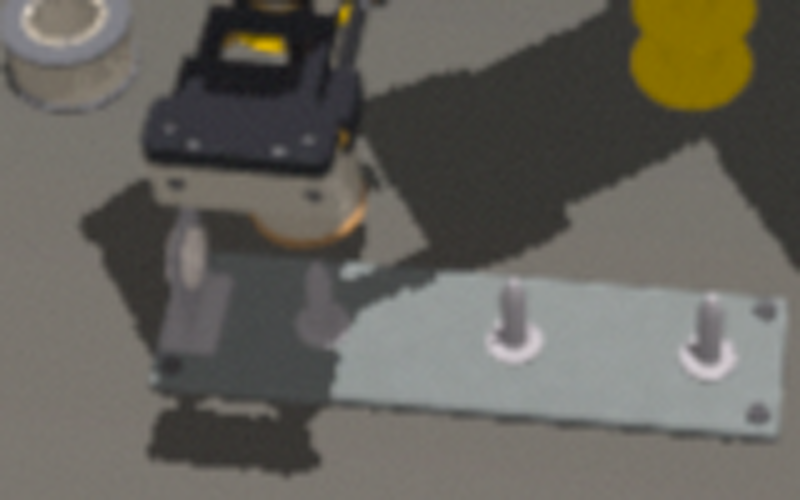

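The reel's lower rim is centred near x=309 in the crop, above the spindle at (318,265), so it lines up.

```bash
python3 -m inch '{"travel":[[-1,0,20],[-1,0,40],[-1,0,55],[-1,0,65],[-1,0,75],[-1,0,83],[-1,0,85],[-1,0,85],[-1,0,85]],"turn":[0,0,0,0,0,0,0,0,0],"claw":[1,1,1,1,1,1,1,1,1]}'
```

```text
time: 10.75
tool_pos: [0.6077, -0.0685, 0.1069]
tool_rot: [3.141, 0.001, 2.318]
contact_force: [1.0, -0.7, -2.1]
opening: 0.0517
grip_force: 25.0
```

```bash
python3 -m inch '{"travel":[[0,0,2],[0,0,4],[0,0,4],[0,0,4],[0,0,4],[0,0,4],[0,0,4],[0,0,4]],"turn":[0,0,0,0,0,0,0,0],"claw":[1,1,1,-1,-1,-1,-1,-1]}'
python3 -m inch '{"travel":[[0,0,-30],[0,0,-70],[0,0,-100],[0,0,-100],[0,0,-100]],"turn":[0,0,0,0,0],"claw":[-1,-1,-1,-1,-1]}'
python3 - <<'E'
from h import *
go(.5903,.3025,.2,2.329)
c=robot.read_camera("scene");p=c["pixels"][:,:,::-1]
cv2.imwrite("pics/s4.png",cv2.resize(p[170:270,160:320],(800,500),interpolation=cv2.INTER_CUBIC))
E
```

```text
time: 11.55
tool_pos: [0.6073, -0.0684, 0.1024]
tool_rot: [-3.142, 0.0, 2.318]
contact_force: [-0.2, 0.4, 0.8]
opening: 0.0872
grip_force: 0.0
time: 12.05
tool_pos: [0.6074, -0.0684, 0.2028]
tool_rot: [3.141, 0.001, 2.318]
contact_force: [-0.6, 0.7, -0.2]
opening: 0.092
grip_force: 0.0
travel [283.7 239.5   2.7] turn -0.13 t 12.05
```

View pics/s4.png

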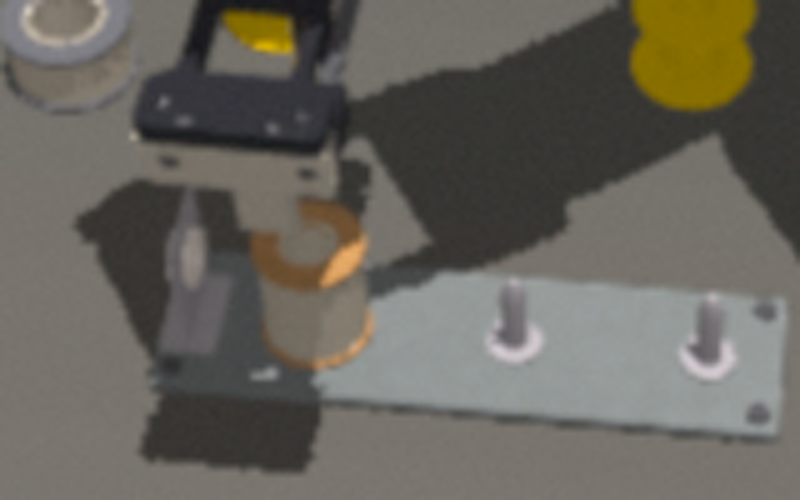

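The tall reel stands upright on the eye spindle, with its base at (318,345). Thin reel next.

```bash
python3 -m inch '{"travel":[[284,240,30],[284,240,30],[284,240,30],[284,240,30],[284,240,30],[284,240,30],[284,240,30],[284,240,30],[284,240,30],[284,240,30],[284,240,30]],"turn":[0,0,0,0,0,0,0,0,0,0,0],"claw":[-1,-1,-1,-1,-1,-1,-1,-1,-1,-1,-1]}' 25
python3 -c "
from h import *
go(.5903,.3025,.072,2.329)"
```

```text
time: 13.2
tool_pos: [0.5905, 0.3017, 0.1714]
tool_rot: [-3.14, -0.0, 2.317]
contact_force: [-0.6, -1.2, -1.1]
opening: 0.0919
grip_force: 0.0
travel [ 0.7  0.6 99.4] turn -0.14 t 13.2
```

```bash
python3 -m inch '{"travel":[[0,0,40],[0,0,75],[0,0,93],[0,0,98],[0,0,98],[0,0,98],[0,0,98],[0,0,98],[0,0,98],[0,0,98],[0,0,98],[0,0,98]],"turn":[0,0,0,0,0,0,0,0,0,0,0,0],"claw":[-1,-1,-1,-1,-1,0,1,1,1,1,1,1]}' 25
python3 -m inch '{"travel":[[0,0,-20],[0,0,-50],[0,0,-90],[0,0,-90],[0,0,-90],[0,0,-90]],"turn":[0,0,0,0,0,0],"claw":[1,1,1,1,1,1]}'
python3 - <<'E'
from h import *
go(.4817,.0628,.165,2.329)
E
```

```text
time: 14.4
tool_pos: [0.5906, 0.3032, 0.0748]
tool_rot: [3.141, 0.0, 2.318]
contact_force: [-0.6, -1.4, 3.4]
opening: 0.0571
grip_force: 24.6
time: 15.0
tool_pos: [0.5896, 0.3027, 0.1626]
tool_rot: [-3.139, -0.001, 2.318]
contact_force: [0.4, -0.2, -1.6]
opening: 0.057
grip_force: 24.6
travel [-102.7 -242.2   -1.8] turn -0.13 t 15.0
```

```bash
python3 -m inch '{"travel":[[-103,-242,-2],[-103,-242,-2],[-103,-242,-2],[-103,-242,-2],[-103,-242,-2],[-103,-242,-2],[-103,-242,-2],[-103,-242,-2],[-103,-242,-2],[-103,-242,-2]],"turn":[0,0,0,0,0,0,0,0,0,0],"claw":[1,1,1,1,1,1,1,1,1,1]}'
python3 - <<'E'
from h import *
go(.4817,.0628,.083,2.329)
c=robot.read_camera("scene");p=c["pixels"][:,:,::-1]
cv2.imwrite("pics/s5.png",cv2.resize(p[170:270,200:360],(800,500),interpolation=cv2.INTER_CUBIC))
E
```

```text
time: 16.0
tool_pos: [0.4832, 0.0642, 0.166]
tool_rot: [-3.141, -0.0, 2.32]
contact_force: [0.3, 0.3, -0.5]
opening: 0.0571
grip_force: 24.6
travel [ 0.  -2.1 83. ] turn -0.11 t 16.0
```

View pics/s5.png

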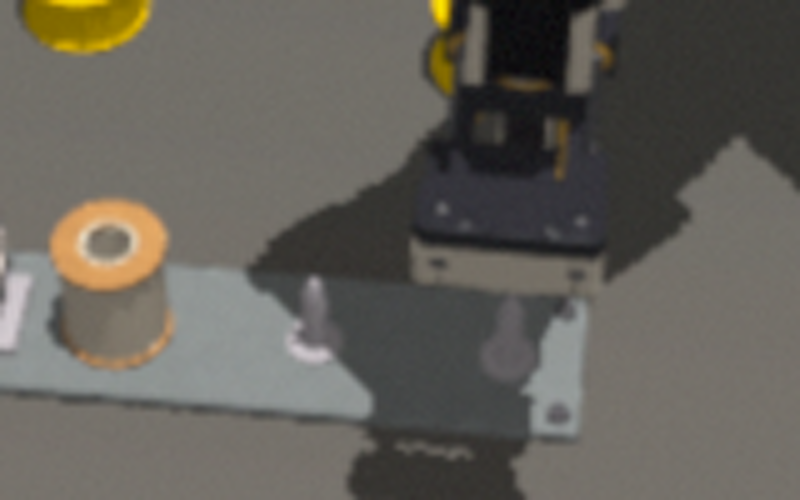

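The tall reel is upright at (115,280). The gripper is centred above the end spindle at (510,340), so I'll lower it.

```bash
python3 -m inch '{"travel":[[0,-1,20],[0,-1,40],[0,-1,55],[0,-1,65],[0,-1,75],[0,-1,81],[0,-1,83],[0,-1,83],[0,-1,83]],"turn":[0,0,0,0,0,0,0,0,0],"claw":[1,1,1,1,1,1,1,1,1]}'
```

```text
time: 16.95
tool_pos: [0.4825, 0.0623, 0.0838]
tool_rot: [3.141, 0.001, 2.318]
contact_force: [0.9, -0.6, -0.5]
opening: 0.0569
grip_force: 24.6
```

```bash
python3 -m inch '{"travel":[[0,0,1],[0,0,1],[0,0,1],[0,0,1],[0,0,1],[0,0,1],[0,0,-40],[0,0,-80],[0,0,-110],[0,0,-110],[0,0,-110]],"turn":[0,0,0,0,0,0,0,0,0,0,0],"claw":[1,-1,-1,-1,-1,-1,-1,-1,-1,-1,-1]}'
python3 - <<'E'
from h import *
go(.598,-.2924,.16,2.329)
E
```

```text
time: 18.05
tool_pos: [0.4822, 0.0624, 0.1937]
tool_rot: [3.141, 0.001, 2.318]
contact_force: [-0.5, -0.1, -0.7]
opening: 0.092
grip_force: 0.0
travel [-339.  -156.1   33.9] turn -0.13 t 18.05
```

```bash
python3 -m inch '{"travel":[[-339,-156,10],[-339,-156,10],[-339,-156,10],[-339,-156,10],[-339,-156,10],[-339,-156,10],[-339,-156,10],[-339,-156,30],[-339,-156,30],[-339,-156,30],[-339,-156,30],[-339,-156,30]],"turn":[0,0,0,0,0,0,0,0,0,0,0,0],"claw":[-1,-1,-1,-1,-1,-1,-1,-1,-1,-1,-1,-1]}' 25
python3 - <<'E'
from h import *
go(.598,-.2924,.079,2.329)
c=robot.read_camera("scene");p=c["pixels"][:,:,::-1]
cv2.imwrite("pics/s6.png",cv2.resize(p[120:270,120:340],(792,540),interpolation=cv2.INTER_CUBIC))
E
```

```text
time: 19.25
tool_pos: [0.5982, -0.291, 0.164]
tool_rot: [3.141, 0.0, 2.319]
contact_force: [-0.1, 0.3, 0.2]
opening: 0.0918
grip_force: 0.0
travel [-0.8 -1.1 85. ] turn -0.11 t 19.25
```

View pics/s6.png

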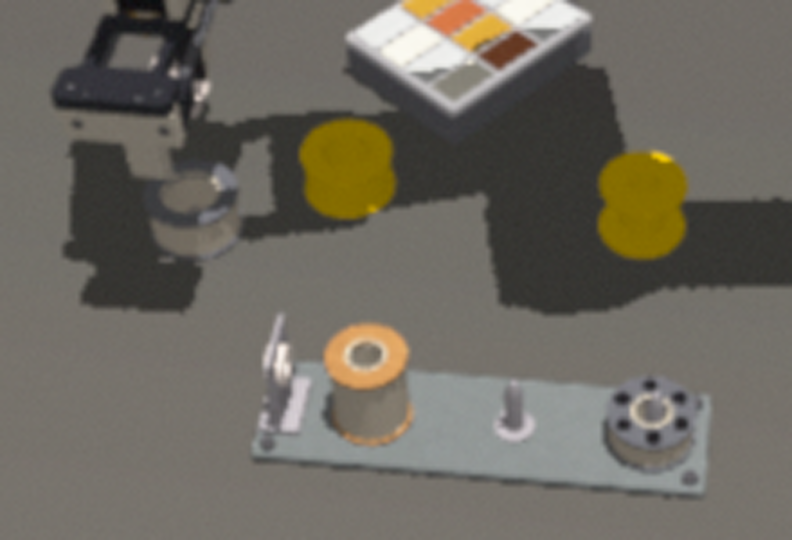

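The tall reel at (370,395) and thin reel at (652,420) are both flat on the plate. The gripper is over the wide reel at (193,205).

```bash
python3 -m inch '{"travel":[[-1,-1,40],[-1,-1,65],[-1,-1,82],[-1,-1,87],[-1,-1,87],[-1,-1,87],[-1,-1,87],[-1,-1,87],[-1,-1,87],[-1,-1,87],[-1,-1,87],[-1,-1,87]],"turn":[0,0,0,0,0,0,0,0,0,0,0,0],"claw":[-1,-1,-1,-1,-1,0,1,1,1,1,1,1]}' 25
python3 -m inch '{"travel":[[0,0,-20],[0,0,-50],[0,0,-100],[0,0,-120],[0,0,-120],[0,0,-120]],"turn":[0,0,0,0,0,0],"claw":[1,1,1,1,1,1]}'
python3 - <<'E'
from h import *
go(.5438,-.0028,.2,2.329)
E
```

```text
time: 20.5
tool_pos: [0.5984, -0.2939, 0.0772]
tool_rot: [3.141, 0.001, 2.318]
contact_force: [-0.5, 0.4, 6.4]
opening: 0.0662
grip_force: 25.0
time: 21.1
tool_pos: [0.5973, -0.2935, 0.1948]
tool_rot: [-3.141, -0.002, 2.318]
contact_force: [-0.2, 0.4, -2.9]
opening: 0.066
grip_force: 25.0
travel [249.6 158.2  -4.7] turn -0.13 t 21.1
```

```bash
python3 -m inch '{"travel":[[250,158,-5],[250,158,-5],[250,158,-5],[250,158,-5],[250,158,-5],[250,158,-5],[250,158,-5],[250,158,-5],[250,158,-5],[250,158,-5],[250,158,-5]],"turn":[0,0,0,0,0,0,0,0,0,0,0],"claw":[1,1,1,1,1,1,1,1,1,1,1]}'
python3 - <<'E'
from h import *
go(.5438,-.0028,.085,2.329)
E
```

```text
time: 22.2
tool_pos: [0.5441, -0.0042, 0.2009]
tool_rot: [-3.141, -0.0, 2.316]
contact_force: [-1.0, 0.5, -2.1]
opening: 0.0659
grip_force: 25.0
travel [  1.2   0.8 115.9] turn -0.15 t 22.2
```

```bash
python3 -m inch '{"travel":[[1,1,30],[1,1,60],[1,1,80],[1,1,95],[1,1,107],[1,1,113],[1,1,114],[1,1,114],[1,1,114]],"turn":[0,0,0,0,0,0,0,0,0],"claw":[1,1,1,1,1,1,1,1,1]}'
```

```text
time: 23.1
tool_pos: [0.5446, -0.0017, 0.0881]
tool_rot: [3.141, 0.001, 2.318]
contact_force: [0.4, 0.1, -2.8]
opening: 0.0659
grip_force: 25.0
```

```bash
python3 -m inch '{"travel":[[0,0,2],[0,0,3],[0,0,3],[0,0,3],[0,0,3],[0,0,3],[0,0,3],[0,0,-30],[0,0,-70],[0,0,-110],[0,0,-120],[0,0,-120]],"turn":[0,0,0,0,0,0,0,0,0,0,0,0],"claw":[1,1,1,-1,-1,-1,-1,-1,-1,-1,-1,-1]}'
python3 - <<'E'
from h import *
go(.5373,-.402,.18,2.329)
E
```

```text
time: 24.3
tool_pos: [0.5448, -0.0016, 0.209]
tool_rot: [3.139, 0.003, 2.318]
contact_force: [-0.3, -0.3, -1.1]
opening: 0.0918
grip_force: 0.0
travel [-288.5 -277.6   29.3] turn -0.13 t 24.3
```

```bash
python3 -m inch '{"travel":[[-289,-278,20],[-289,-278,20],[-289,-278,20],[-289,-278,20],[-289,-278,20],[-289,-278,20],[-289,-278,20],[-289,-278,20],[-289,-278,20],[-289,-278,20],[-289,-278,20],[-289,-278,20]],"turn":[0,0,0,0,0,0,0,0,0,0,0,0],"claw":[-1,-1,-1,-1,-1,-1,-1,-1,-1,-1,-1,-1]}' 20
python3 - <<'E'
from h import *
go(.5373,-.402,.093,2.329)
c=robot.read_camera("scene");p=c["pixels"][:,:,::-1]
cv2.imwrite("pics/s7.png",cv2.resize(p[110:270,120:340],(792,576),interpolation=cv2.INTER_CUBIC))
E
```

```text
time: 25.5
tool_pos: [0.5368, -0.4008, 0.1869]
tool_rot: [3.142, -0.001, 2.32]
contact_force: [0.1, 0.5, -0.1]
opening: 0.0916
grip_force: 0.0
travel [-1.4 -0.5 93.9] turn -0.11 t 25.5
```

View pics/s7.png

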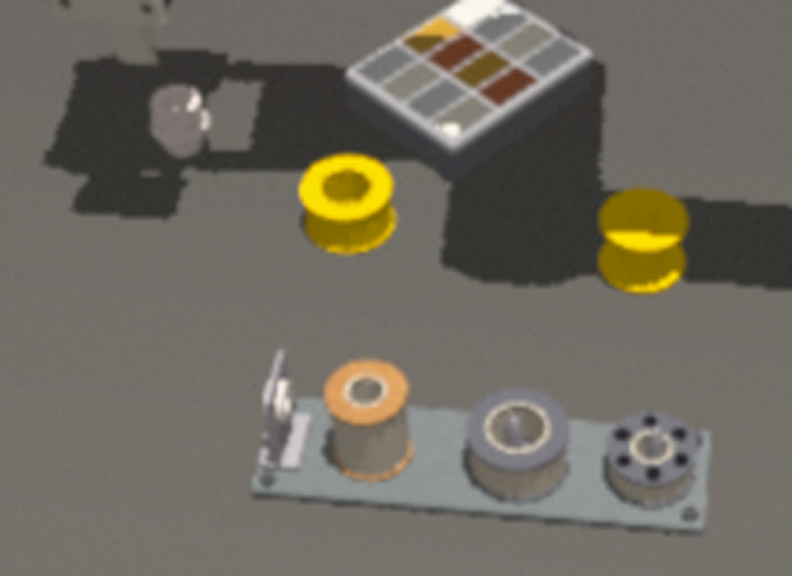

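All three reels are flat on their spindles, with the wide one at (517,445). Now the cone.

```bash
python3 -m inch '{"travel":[[-1,0,40],[-1,0,70],[-1,0,88],[-1,0,94],[-1,0,94],[-1,0,94],[-1,0,94],[-1,0,94],[-1,0,94],[-1,0,94],[-1,0,94],[-1,0,94]],"turn":[0,0,0,0,0,0,0,0,0,0,0,0],"claw":[-1,-1,-1,-1,-1,0,0.5,1,1,1,1,1]}' 20
python3 -m inch '{"travel":[[0,0,0],[0,0,0],[0,0,-20],[0,0,-50],[0,0,-100],[0,0,-120],[0,0,-120],[0,0,-120]],"turn":[0,0,0,0,0,0,0,0],"claw":[1,1,1,1,1,1,1,1]}'
python3 - <<'E'
from h import *
go(.5438,-.0028,.215,2.329)
E
```

```text
time: 26.75
tool_pos: [0.5371, -0.4033, 0.0934]
tool_rot: [-3.142, 0.0, 2.318]
contact_force: [0.2, -0.6, -0.6]
opening: 0.0405
grip_force: 0.1
time: 27.55
tool_pos: [0.5369, -0.403, 0.2128]
tool_rot: [-3.141, -0.001, 2.318]
contact_force: [0.5, 0.2, -0.6]
opening: 0.0332
grip_force: 20.0
travel [288.9 277.   -2.1] turn -0.13 t 27.55
```

```bash
python3 -m inch '{"travel":[[289,277,-2],[289,277,-2],[289,277,-2],[289,277,-2],[289,277,-2],[289,277,-2],[289,277,-2],[289,277,-2],[289,277,-2],[289,277,-2],[289,277,-2],[289,277,-2]],"turn":[0,0,0,0,0,0,0,0,0,0,0,0],"claw":[1,1,1,1,1,1,1,1,1,1,1,1]}'
python3 - <<'E'
from h import *
go(.5438,-.0028,.18,2.329)
c=robot.read_camera("scene");p=c["pixels"][:,:,::-1]
cv2.imwrite("pics/s8.png",cv2.resize(p[140:260,190:350],(800,600),interpolation=cv2.INTER_CUBIC))
np.save("pics/s8.npy",c["pixels"])
E
```

```text
time: 28.75
tool_pos: [0.5439, -0.0044, 0.2146]
tool_rot: [-3.141, -0.001, 2.316]
contact_force: [-0.4, -0.0, -0.5]
opening: 0.0332
grip_force: 20.0
travel [ 1.2  1.1 34.6] turn -0.15 t 28.75
```

View pics/s8.png

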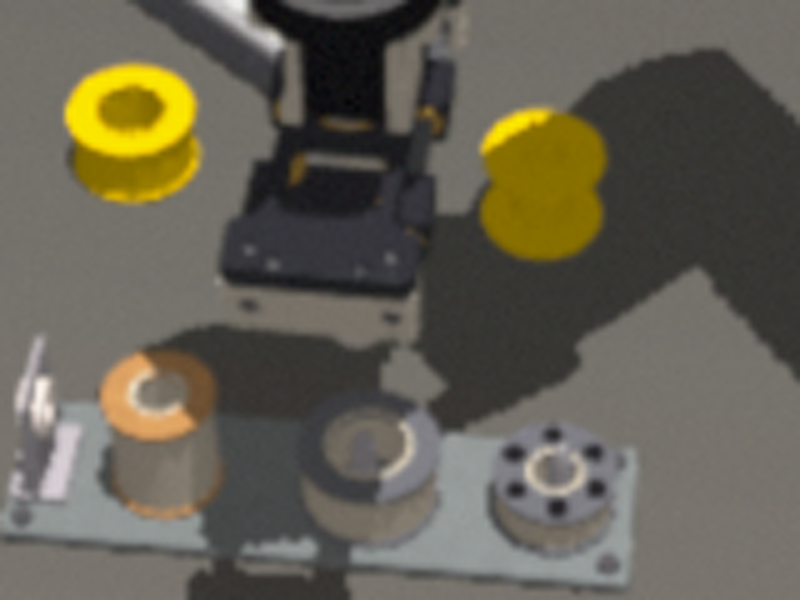

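The cone is hidden behind the front finger. I'll turn the wrist to check it in the hand, since the opening reads 33 mm instead of 36.

```bash
python3 -m inch '{"travel":[[0,0,0],[0,0,0],[0,0,0],[0,0,0],[0,0,0],[0,0,0],[0,0,0],[0,0,0],[0,0,0],[0,0,0],[0,0,0],[0,0,0]],"turn":[18,18,18,18,18,18,18,18,18,18,18,18],"claw":[1,1,1,1,1,1,1,1,1,1,1,1]}'
python3 - <<'E'
from h import *
c=robot.read_camera("scene");p=c["pixels"][:,:,::-1]
cv2.imwrite("pics/s9.png",cv2.resize(p[150:240,210:330],(800,600),interpolation=cv2.INTER_CUBIC))
s=robot.observe();M=R.from_euler('xyz',s["tool_rot"])
for d in(.047,.066,.0934): 
  q=np.array(proj(c,s["tool_pos"]+M.apply([0,0,d]))); print(d,((q-[210,150])*800/120).round(1))
E
```

```text
time: 30.0
tool_pos: [0.544, -0.0041, 0.2152]
tool_rot: [-3.142, 0.0, 0.745]
contact_force: [0.3, 0.3, 0.1]
opening: 0.0334
grip_force: 20.0
0.047 [340.  270.7]
0.066 [341.4 311.4]
0.0934 [343.2 368.3]
```

View pics/s9.png

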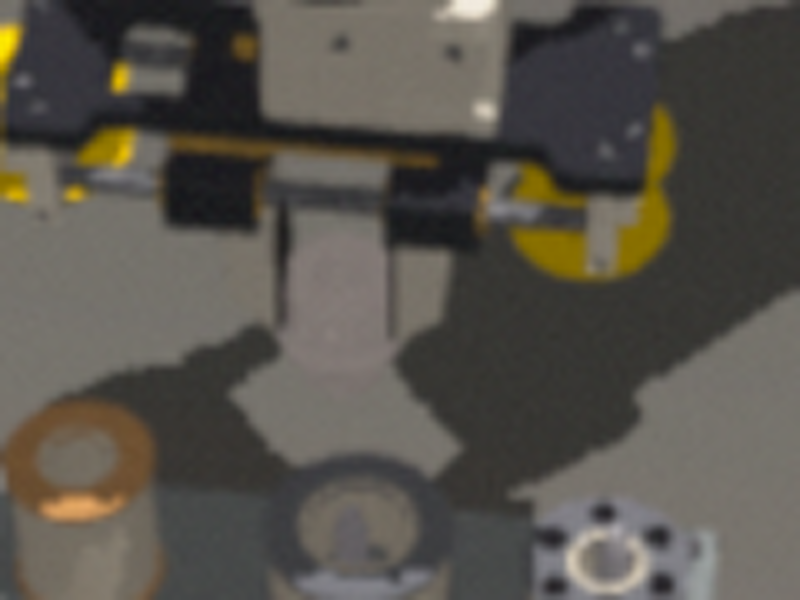

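The grip (top at y≈235) and the cone's lower end (y≈380) appear between the fingers near x=340. I'll measure its profile by colour.

```bash
python3 - <<'E'
from h import *
p=robot.read_camera("scene")["pixels"].astype(int)
print("cols 248..273")
for v in range(183,209): print(v,' '.join(f"{a[0]:3d}/{a[0]-a[1]:2d}" for a in p[v,248:274]))
E
```

```text
cols 248..273
183  55/ 1  96/ 4 101/ 5  66/ 4  34/ 0  62/ 1 101/ 3 116/ 4 117/ 3 117/ 4 116/ 3 116/ 4 114/ 3 117/ 4 117/ 4 117/ 4 113/ 2 113/ 4 111/ 3  81/ 3  41/ 1  29/-1  26/-1  28/-2  27/ 0  24/-4
184  70/ 2 102/ 4 103/ 5  65/ 4  35/ 2  63/ 1 101/ 2 116/ 3 117/ 3 117/ 3 117/ 4 120/ 4 120/ 6 120/ 4 120/ 5 119/ 4 117/ 4 117/ 3 113/ 2  84/ 4  44/ 3  29/-1  26/-2  28/ 0  26/-2  27/-1
185  98/ 5 112/ 6 101/ 5  65/ 3  33/-1  61/ 2 101/ 2 113/ 4 119/ 5 120/ 6 122/ 5 124/ 6 126/ 7 127/ 8 126/ 8 124/ 7 120/ 6 119/ 5 115/ 5  83/ 1  46/ 2  34/ 1  31/ 0  28/-2  27/-1  28/-2
186 117/ 6 117/ 6 103/ 5  63/ 3  34/ 1  63/ 2 103/ 4 120/ 6 123/ 8 127/ 8 128/ 9 129/ 9 129/ 8 131/10 131/10 131/10 128/ 8 126/ 8 121/ 7  91/ 4  54/ 2  49/ 1  55/ 3  49/ 1  46/ 2  42/ 1
187 121/ 7 119/ 6 103/ 6  67/ 3  37/ 2  72/ 5 110/ 6 125/ 7 130/10 130/ 9 130/ 9 130/ 9 129/10 130/10 130/10 129/ 8 129/10 129/ 9 128/ 9 112/ 8  74/ 5  78/ 3  91/ 5  87/ 4  85/ 3  84/ 3
188 117/ 5 120/ 6 107/ 6  70/ 4  42/ 3  84/ 5 117/ 8 128/ 7 129/ 9 128/ 8 127/ 9 129/ 9 129/ 8 130/ 9 128/ 8 129/ 9 128/ 9 130/11 130/ 8 124/ 8  89/ 8  96/ 
[... 3049 characters left out ...]
 4 118/ 4 120/ 7 120/ 6 124/ 8 128/ 8 127/ 7 129/ 8 127/ 9 128/ 9 126/ 8 128/ 9 126/ 8 123/ 7 119/ 6 114/ 4  88/ 2  60/ 3  54/ 0  55/ 1  55/ 1
206 115/ 4 117/ 4 117/ 2 117/ 3 118/ 3 118/ 2 117/ 2 118/ 5 119/ 6 122/ 8 122/ 8 121/ 7 121/ 8 123/ 9 123/ 9 122/ 7 121/ 6 120/ 7 119/ 7 117/ 3 116/ 3 100/ 4  73/ 3  57/ 1  54/ 2  52/-1
207 117/ 2 119/ 3 119/ 2 118/ 3 117/ 3 119/ 2 117/ 2 119/ 4 116/ 5 119/ 8 121/ 9 121/ 7 121/ 8 122/ 7 120/ 8 121/ 7 121/ 7 120/ 7 119/ 6 119/ 4 118/ 2 114/ 2  97/ 2  70/ 2  55/ 0  55/ 1
208 118/ 3 118/ 3 118/ 3 118/ 3 118/ 3 118/ 3 118/ 3 119/ 3 119/ 4 118/ 5 120/ 7 121/ 7 122/ 7 121/ 6 120/ 8 120/ 7 120/ 6 119/ 6 119/ 5 118/ 3 119/ 2 118/ 3 114/ 2  86/ 1  60/ 2  56/ 1
```

The profile fits an upright cone: bottom centre at column 261.7 against 261.5 predicted. I'll cross-check the middle spindle in the scene image and turn back.

```bash
python3 -m inch '{"travel":[[0,0,0],[0,0,0],[0,0,0],[0,0,0],[0,0,0],[0,0,0],[0,0,0],[0,0,0],[0,0,0],[0,0,0],[0,0,0],[0,0,0]],"turn":[-18,-18,-18,-18,-18,-18,-18,-18,-18,-18,-18,-18],"claw":[1,1,1,1,1,1,1,1,1,1,1,1]}'
python3 - <<'E'
from h import *
c=robot.read_camera("scene"); m=(.5438,-.0028)
print(proj(c,(*m,.053)),proj(c,(*m,.009)))
print("collar s2",world(c,262.5-.5,238.7-.5,.009),"s5",world(c,200+313/5-.5,170+340/5-.5,.009),"s6",world(c,120+514/3.6-.5,120+424/3.6-.5,.009))
print("tip s6",world(c,120+515/3.6-.5,120+383/3.6-.5,.053), "s5",world(c,200+315/5-.5,170+279/5-.5,.053))
go(.5438,-.0028,.1314,2.329)
E
```

```text
time: 31.3
tool_pos: [0.544, -0.0033, 0.2153]
tool_rot: [-3.142, 0.0, 2.319]
contact_force: [0.3, 0.0, 0.1]
opening: 0.033
grip_force: 20.0
(np.float64(262.5276224352691), np.float64(225.62099565991372)) (np.float64(262.9016082814854), np.float64(237.5509194853606))
collar s2 [ 0.54659725 -0.00270025  0.009     ] s5 [ 0.54511688 -0.00412673  0.009     ] s6 [ 0.5443889  -0.00435939  0.009     ]
tip s6 [ 0.54424763 -0.00216048  0.053     ] s5 [ 0.54325309 -0.00355843  0.053     ]
travel [ 0.5  0.2 83.9] turn -0.14 t 31.35
```

```bash
python3 -m inch '{"travel":[[0,0,25],[0,0,45],[0,0,60],[0,0,64],[0,0,68],[0,0,72],[0,0,76],[0,0,80],[0,0,83],[0,0,83],[0,0,83],[0,0,83]],"turn":[0,0,0,0,0,0,0,0,0,0,0,0],"claw":[1,1,1,1,1,1,1,1,1,1,1,1]}'
python3 -m inch '{"travel":[[0,0,1],[0,0,2],[0,0,3],[0,0,3],[0,0,3]],"turn":[0,0,0,0,0],"claw":[1,1,1,1,1]}'
```

```text
time: 32.55
tool_pos: [0.5442, -0.003, 0.1325]
tool_rot: [3.141, 0.0, 2.318]
contact_force: [0.7, -0.2, -0.8]
opening: 0.0333
grip_force: 20.0
time: 33.05
tool_pos: [0.544, -0.003, 0.1293]
tool_rot: [-3.141, -0.0, 2.318]
contact_force: [-0.1, 0.1, -0.2]
opening: 0.0335
grip_force: 20.0
```

```bash
python3 -m inch '{"travel":[[0,0,1],[0,0,2],[0,0,3],[0,0,3],[0,0,3]],"turn":[0,0,0,0,0],"claw":[1,1,1,1,1]}'
python3 -m inch '{"travel":[[0,0,1],[0,0,1],[0,0,1],[0,0,1]],"turn":[0,0,0,0],"claw":[1,1,1,1]}'
```

```text
time: 33.55
tool_pos: [0.544, -0.003, 0.1263]
tool_rot: [-3.141, -0.0, 2.318]
contact_force: [0.8, 0.6, -0.4]
opening: 0.0334
grip_force: 20.0
time: 33.95
tool_pos: [0.544, -0.003, 0.1253]
tool_rot: [-3.141, 0.0, 2.318]
contact_force: [-0.0, 0.3, -0.1]
opening: 0.0332
grip_force: 20.0
```

```bash
python3 -m inch '{"travel":[[0,0,1],[0,0,1],[0,0,1],[0,0,1]],"turn":[0,0,0,0],"claw":[1,1,1,1]}'
python3 -m inch '{"travel":[[0,0,0.5],[0,0,0.5],[0,0,0.5]],"turn":[0,0,0],"claw":[1,1,1]}'
```

```text
time: 34.35
tool_pos: [0.544, -0.003, 0.1244]
tool_rot: [-3.142, 0.0, 2.318]
contact_force: [-0.1, -0.1, -0.5]
opening: 0.0334
grip_force: 20.0
time: 34.65
tool_pos: [0.544, -0.003, 0.1239]
tool_rot: [-3.142, 0.0, 2.318]
contact_force: [0.4, 2.2, -1.2]
opening: 0.033
grip_force: 20.0
```

```bash
python3 -m inch '{"travel":[[0,0,0.5],[0,0,0.5],[0,0,0.5]],"turn":[0,0,0],"claw":[1,1,1]}'
```

```text
time: 34.95
tool_pos: [0.544, -0.003, 0.1233]
tool_rot: [-3.142, 0.0, 2.318]
contact_force: [0.5, 0.4, -0.3]
opening: 0.0332
grip_force: 20.0
```

Lateral contact came briefly and then eased, so the reel is centring. I'll continue in 0.5 mm steps.

```bash
python3 -m inch '{"travel":[[0,0,0.5],[0,0,0.5],[0,0,0.5]],"turn":[0,0,0],"claw":[1,1,1]}'
```

```text
time: 35.25
tool_pos: [0.5441, -0.003, 0.1229]
tool_rot: [3.142, 0.0, 2.318]
contact_force: [-0.3, 1.4, 0.8]
opening: 0.0332
grip_force: 20.0
```

```bash
python3 -m inch '{"travel":[[0,0,0.5],[0,0,0.5],[0,0,0.5]],"turn":[0,0,0],"claw":[1,1,1]}'
```

```text
time: 35.55
tool_pos: [0.5441, -0.003, 0.1225]
tool_rot: [3.141, 0.0, 2.318]
contact_force: [-0.5, 0.9, 2.2]
opening: 0.0332
grip_force: 20.0
```

```bash
python3 -m inch '{"travel":[[0,0,0.3],[0,0,0.3],[0,0,0.3]],"turn":[0,0,0],"claw":[1,1,1]}'
```

```text
time: 35.85
tool_pos: [0.5441, -0.003, 0.1224]
tool_rot: [3.141, 0.0, 2.318]
contact_force: [-1.3, 1.2, 6.4]
opening: 0.033
grip_force: 20.0
```

```bash
python3 -m inch '{"travel":[[0,0,0.3],[0,0,0.3],[0,0,0.3]],"turn":[0,0,0],"claw":[1,1,1]}'
```

```text
time: 36.15
tool_pos: [0.5441, -0.003, 0.1222]
tool_rot: [3.141, 0.0, 2.318]
contact_force: [-0.8, 0.6, 6.8]
opening: 0.033
grip_force: 20.0
```

The cone seated at about 6–7 N. Now I'll release, retreat and look.

```bash
python3 -m inch '{"travel":[[0,0,0],[0,0,0],[0,0,0],[0,0,0],[0,0,0],[0,0,0],[0,0,-30],[0,0,-70],[0,0,-110],[0,0,-130],[0,0,-130]],"turn":[0,0,0,0,0,0,0,0,0,0,0],"claw":[0.3,0,-0.5,-1,-1,-1,-1,-1,-1,-1,-1]}'
python3 -m inch '{"travel":[[220,-100,-10],[220,-100,-10],[220,-100,-10],[220,-100,-10],[220,-100,-10],[220,-100,-10],[220,-100,-10],[220,-100,-10],[220,-100,-10]],"turn":[0,0,0,0,0,0,0,0,0],"claw":[-1,-1,-1,-1,-1,-1,-1,-1,-1]}'
python3 - <<'E'
from h import *
c=robot.read_camera("scene");p=c["pixels"][:,:,::-1];t=robot.read_camera("top")["pixels"][:,:,::-1]
f=lambda a,s:cv2.resize(a,s,interpolation=cv2.INTER_CUBIC)
cv2.imwrite("pics/s10.png",np.vstack([f(p[190:270,180:340],(600,300)),f(t[110:230,220:460],(600,300))]))
E
```

```text
time: 37.25
tool_pos: [0.5453, -0.0032, 0.2552]
tool_rot: [3.137, 0.005, 2.318]
contact_force: [0.9, 0.0, 0.1]
opening: 0.092
grip_force: 0.0
time: 38.15
tool_pos: [0.3221, 0.0902, 0.2614]
tool_rot: [-3.141, -0.0, 2.317]
contact_force: [0.6, 0.2, 0.6]
opening: 0.092
grip_force: 0.0
```

View pics/s10.png

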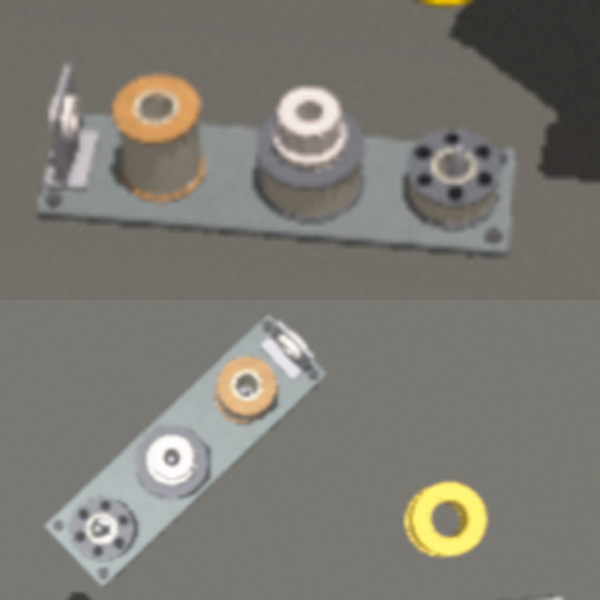

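The cone sits straight in the wide reel at (310,130), and all three reels are upright on the plate. Handing in.

```bash
python3 -m inch '{"travel":[[0,0,0],[0,0,0],[0,0,0],[0,0,0]],"turn":[0,0,0,0],"claw":[-1,-1,-1,-1]}' && python3 -c "
from cell import robot
print(robot.hand_in())"
```

```text
time: 38.65
tool_pos: [0.3212, 0.0905, 0.2617]
tool_rot: [-3.142, 0.0, 2.318]
contact_force: [-0.1, 0.3, 0.1]
opening: 0.0916
grip_force: 0.0
the job is handed in; nothing more can be done
None
```

The reel rack is changed over and handed in at about 39 s (no verdict was returned): the tall, wide-bore and thin reels are on their spindles, the cone went in with about 7 N, the empty reel is in the tray, and the parts case was not touched.

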